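# Hang the clothespin basket on the drying rail

### The job

Pick up the clothespin basket (the tab above its hook is the handle) and hang it by the hook over the middle of the steel drying rail, with the tab on the robot's side of the bar and the hook's lip on the far side. Let the rail carry it for a moment while you still hold it, then let go slowly, because its weight sits off to one side and it must not swing hard or come off. Leave the brush caddy, the canister and the jar where they stand.

Things in the scene. Friction and masses are not known exactly. Their poses are not given: they have to be found in the camera images.
- basket: White plastic clothespin basket with wooden pins, the only thing with a hook; 0.26 kg. Open box 64 (x) by 120 (y) by 72 mm high; origin: centre of its underside, z up. A flat upright strap, 8 mm thick (x), 36 wide (y), centred at x = +32, rises to z = 245 mm; the hook stands out from it to +x. Stands upright, yaw within 0.5 rad, or hangs tilted about 20 degrees, tab leaning to -x.
- tab (a point): Grip point in the bare tab above the hook (the strap's top 60 mm, z = 185 to 245): at x = 32, y = 0, z = 217 mm in the basket's frame; axes as the basket's. Pinch its 8 mm thickness, closing along x, fingers from above.
- seat (a point): Where the rail's axis lies when the hook is seated: x = 48, y = 0, z = 169 mm in the basket's frame. The hook (30 mm wide in y, top at z = 184) has an inverted-V roof above this point and a lip slanting down to its free end at x = 76, z = 140; its mouth, between strap and lip, opens downward, 35 mm wide. The weight hangs on the -x side of it.
- rail: Fixed drying rail: a round steel bar 12 mm in diameter along its y axis, 260 mm long, its axis 225 mm above the ledge, on two upright posts 16 mm thick (240 mm tall at most) at y = -125 and +125 mm, feet 52 mm across. Origin: on the ledge under the bar's middle; z up, -x faces the robot (turned up to 0.3 rad).
- caddy: Bystander: low white plastic tray 85 by 130 mm, 35 mm high, with a green scrub brush in it and a plain upright strap without hook, 90 mm tall in all. Origin: centre of the underside. Loose.
- canister: Bystander: stainless steel canister with screw-top lid, 90 mm across, 86 mm tall. Origin: centre of the underside. Loose.
- jar: Bystander: glass jar, 68 mm across, 85 mm tall. Origin: centre of the underside. Loose.
Things that resemble listed ones, but are neither listed nor needed, are in the scene too. Leave any green or yellow look-alike of the basket alone.

How it is judged:
On the way:
1. the hook rests on the rail and the rail carries weight while the fingers still hold the basket (x of seat in the frame of rail between -0.012 and 0.012 m and y of seat in the frame of rail between -0.05 and 0.05 m and z of seat in the frame of rail between 0.21 and 0.24 m and angle between the y axis of basket and the y axis of rail, either way round below 0.26 rad and x of tab in the frame of rail below 0 m and contact force between basket and rail above 0.8 N and contact force between the fingers and basket above 0.5 N), for 0.2 s.
At the end, for the whole second after the job is handed in: The basket hangs at rest by its hook on the rail, tab on the robot's side: hook seat within 12 mm of the bar's axis across it, 210 to 240 mm above the ledge, within 50 mm of the bar's middle, square to the rail within 15 degrees, tilted less than 28 degrees, its weight on the rail (x of seat in the frame of rail between -0.012 and 0.012 m and y of seat in the frame of rail between -0.05 and 0.05 m and z of seat in the frame of rail between 0.21 and 0.24 m and angle between the y axis of basket and the y axis of rail, either way round below 0.26 rad and x of tab in the frame of rail below 0 m and contact force between basket and rail above 1 N and angle between basket's own z axis and vertical below 0.5 rad and linear speed of basket below 0.05 m/s and angular speed of basket below 0.4 rad/s); the robot touches nothing.
It fails at once if let go suddenly: the released basket swings on the rail faster than 1.5 rad/s (contact force between basket and rail above 0.3 N and contact force between the fingers and basket below 0.5 N and angular speed of basket above 1.5 rad/s).
It fails at once if the basket is tipped or swings more than 40 degrees from upright (angle between basket's own z axis and vertical above 0.7 rad).
It fails at once if the caddy, canister or jar is moved more than 30 mm or tipped (distance of any of caddy, canister, jar from where it was at the start of the episode above 0.03 m or angle between any of caddy, canister, jar's own z axis and vertical above 0.35 rad).
It also fails if it takes over 61 s, if anything falls off the work surface, if the arm or the gripper's body presses on something with over 40 N, if the wrist force passes 120 N, or if a joint passes its speed limit or range.

### The arm

A 7-joint arm with a two-finger parallel gripper is mounted at the origin on the work surface. World frame = base frame: x ahead of the robot, y to its left, z up, the work surface at z = 0. Lengths are in m, angles in rad, forces in N, time in s.
With the tool pointing down it reaches from about 0.4 to 0.85 m from the base axis. Payload 10.4 kg.
Tool frame: the origin (TCP) lies on the centre line of the jaws, within the pads' length; the fingertips stand 19 mm ahead of it and the grasp point (between the pads) is the TCP; z points along the fingers, y is the direction in which the jaws open and shut (so a half turn about z gives the same grasp; the last joint's range is limited). The gripper opens to 85 mm and grips with 20 to 120 N. Pads are 22 mm wide; open, the fingers measure 114 mm over their backs; the gripper's body (76 mm by 85 mm) begins 54 mm behind the grasp point. The pads swing forward as they close: fully open they stand 13 mm farther back than shut.
Start: joints at [-1.177, 0.332, -0.065, 1.46, 0.022, 1.35, -0.088], TCP at [0.253, 0.572, 0.25] pointing down, gripper open.
Joint ranges: [-2.6, 2.6], [-0.5, 2.12], [-1.47, 1.34], [0.16, 2.42], [-1.27, 4.41], [0.06, 2.06], [-2.6, 2.6]. Speed limits (rad/s): [2.22, 2.22, 2.79, 2.79, 3.14, 3.14, 3.14].

### API

Orientations are given as a unit quaternion [w, x, y, z].
In Python, from cell import r gives the robot as it stands.
- The arm moves only by the shell command python3 -m crank 'ROWS' [FORCE]. ROWS is a JSON object of lists of equal length, an entry for each row: "translation": the shift along the world's x, y, z in m, a list of three; "spin": the turn about the world's z in degrees; "fingers": the finger opening in m, from 0 to 0.0854. In form: {"translation": [[tx, ty, tz], ...], "spin": [spin, ...], "fingers": [fingers, ...]}. A call has 1 to 10 rows; each row is the pose to reach, as a shift and turn from the pose commanded when the call began; what a row does not reach only later rows make up. A row lasts 1/12 s, in which the tool goes at most 41.7 mm and 7.16 degrees, less where a joint would pass 70% of its speed; a pose out of reach is approached as far as the arm can. A call with a gripper value outside its range is refused whole. The fingers move at their own pace and stop on an object; FORCE is the grip in N (left out, the last holds). Time passes only in rows, so rows that repeat a pose let the fingers close. It gives the time, the measured TCP pose, the force and the opening at its end, in the units of the state.
- r.state(): the state, without advancing time (a new reading comes with each control period).
- r.camera(name): name is "scene" or "top" or "wrist"; returns a dict with "img" (480x640x3 uint8, red, green, blue), "range_z" (480x640 float32, m along the optical axis (not along the pixel's ray), 0 where there is no reading), "fx", "fy", "cx", "cy" (pixels), "camera_from_world" (4x4, takes a point from world to camera coordinates). Camera axes: x right, y down, z forward; pixel columns grow to the right and rows downward; lengths in m; the calibration is good to about 2 mm. A picture is of the moment at which its call begins.
- r.close_job(): hands the job in, once; it reports no verdict.
The state is a dict: "t": time; "joint_positions": joint angles; "qd": joint speeds; "tau": joint torques, N m; "eef_pos": TCP position; "orientation": TCP orientation; "ft_force": force on the tool from outside, world axes, zero at the start; "ft_torque": the same for the moment, N m; "grip_width": finger opening in m.
Only numpy, scipy, OpenCV 4.12 (cv2) and the standard library are available. Lean on these libraries where they do the work, as an engineer would, in place of code of your own. Each camera call takes 0.05 s, during which the arm holds its last target.

## Working session

There is one attempt and no reset: what is moved stays moved. The work goes in short steps, Python scripts to look and compute and a shell command to move; the robot and the scene stay as the last step left them, time stands still between calls to the robot, and variables do not carry over. Pictures are saved under pics/ and viewed, and the job is handed in when it is done.

```bash
ls; mkdir -p pics
python3 - <<'E'
from cell import r
import cv2,numpy as np
print(r.state())
for n in ["scene","top","wrist"]:
    c=r.camera(n); cv2.imwrite(f"pics/{n}0.png",c["img"][:,:,::-1]); np.savez(f"/tmp/{n}0.npz",**c)
    print(n,c["fx"],c["cx"],c["cy"],np.round(c["camera_from_world"],3).tolist())
E
```

```text
pics
{'t': 0.0, 'joint_positions': array([-1.17658712,  0.33285548, -0.06466579,  1.46094362,  0.02158282,
        1.34990224, -0.0885251 ]), 'qd': array([-6.18834482e-04,  9.70154640e-04, -1.71096403e-05,  4.23703716e-04,
        2.51516985e-04, -8.69408061e-04,  8.41189318e-04]), 'tau': array([-4.32818315e-04, -6.25446224e+01,  4.89083282e-02, -3.91610706e+01,
        1.62446470e-02,  9.86842933e-03, -3.01553530e-05]), 'eef_pos': array([0.25290382, 0.57116278, 0.24952496]), 'orientation': array([-1.16423735e-04,  2.06918889e-01,  9.78357845e-01, -6.97432832e-04]), 'ft_force': array([ 0.17082475, -0.23952898, -0.25472384]), 'ft_torque': array([ 0.00517493,  0.02274429, -0.04577932]), 'grip_width': 0.0851335116083759}
scene 607.7260575558652 323.27322554458215 238.01426719953312 [[-0.388, 0.922, -0.015, 0.327], [0.614, 0.246, -0.75, -0.207], [-0.687, -0.3, -0.662, 1.941], [0.0, 0.0, 0.0, 1.0]]
top 569.913245384111 320.0224212631244 227.87873945404974 [[-0.015, -1.0, 0.004, -0.111], [-0.978, 0.014, -0.208, 0.589], [0.208, -0.007, -0.978, 1.399], [0.0, 0.0, 0.0, 1.0]]
wrist 413.62316476805364 315.89087939767563 238.72613528766985 [[0.406, 0.914, -0.002, -0.625], [0.873, -0.387, 0.295, -0.039], [0.269, -0.121, -0.955, 0.381], [0.0, 0.0, 0.0, 1.0]]
```

View pics/scene0.png

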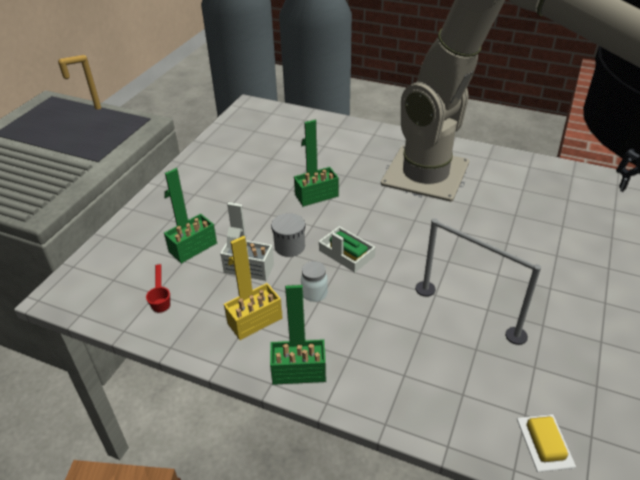

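View pics/top0.png

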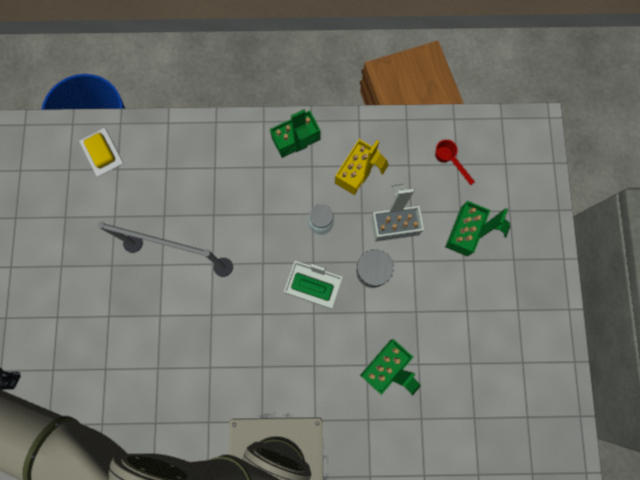

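View pics/wrist0.png

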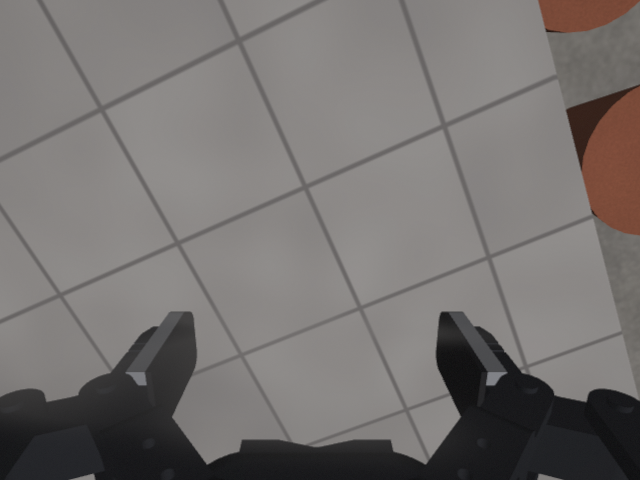

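The only white thing with a tall strap is the basket, at scene (246,255) and top (398,222). It could be confused with:
- the caddy at scene (347,247), which is low and has a brush
- the yellow look-alike at (255,305)
- the green look-alikes at (190,238), (316,185) and (298,358)

The rail's posts are at scene (425,288) and (517,335). Next I'll check the choice in a close crop and measure.

```bash
cat > h.py <<'E'
import numpy as np
def load(n): return dict(np.load(f"/tmp/{n}.npz"))
def cloud(c):
    d=c["range_z"]; v,u=np.mgrid[:480,:640]
    P=np.stack([(u-c["cx"])/c["fx"]*d,(v-c["cy"])/c["fy"]*d,d],-1)
    T=np.linalg.inv(c["camera_from_world"])
    W=P@T[:3,:3].T+T[:3,3]; W[d<=0]=np.nan
    return W
def proj(c,p):
    T=c["camera_from_world"]; q=T[:3,:3]@np.asarray(p)+T[:3,3]
    return c["fx"]*q[0]/q[2]+c["cx"], c["fy"]*q[1]/q[2]+c["cy"]
E
python3 - <<'E'
from h import *
import cv2
s=load("scene0");t=load("top0")
a=cv2.resize(s["img"][190:290,200:300],(400,400),interpolation=cv2.INTER_CUBIC)
b=cv2.resize(t["img"][170:270,350:450],(400,400),interpolation=cv2.INTER_CUBIC)
cv2.imwrite("pics/crop0.png",np.hstack([a,b])[:,:,::-1])
for n,c in(("scene",s),("top",t)):
    W=cloud(c)
    pts={"scene":[(236,208),(234,220),(246,262),(290,225),(315,275),(347,247),(424,290),(517,337),(432,222),(536,268),(485,245),(400,150)],"top":[(404,193),(402,205),(399,220),(321,215),(376,265),(313,287),(131,244),(222,267),(102,225),(207,252),(155,239),(500,350)]}[n]
    for u,v in pts: print(n,(u,v),np.round(W[v,u],3))
E
```

```text
scene (236, 208) [ 0.632 -0.31   0.234]
scene (234, 220) [ 0.636 -0.317  0.199]
scene (246, 262) [ 0.73  -0.237  0.17 ]
scene (290, 225) [ 0.484 -0.246  0.086]
scene (315, 275) [ 0.627 -0.111  0.08 ]
scene (347, 247) [ 0.455 -0.093  0.034]
scene (424, 290) [0.506 0.137 0.007]
scene (517, 337) [0.576 0.381 0.011]
scene (432, 222) [0.501 0.133 0.227]
scene (536, 268) [0.575 0.377 0.234]
scene (485, 245) [0.542 0.263 0.234]
scene (400, 150) [-0.082 -0.111  0.011]
top (404, 193) [ 0.629 -0.311  0.235]
top (402, 205) [ 0.631 -0.324  0.115]
top (399, 220) [ 0.606 -0.323  0.06 ]
top (321, 215) [ 0.616 -0.122  0.083]
top (376, 265) [ 0.486 -0.257  0.082]
top (313, 287) [ 0.437 -0.099  0.05 ]
top (131, 244) [0.56  0.375 0.023]
top (222, 267) [0.493 0.133 0.042]
top (102, 225) [0.565 0.374 0.232]
top (207, 252) [0.5   0.136 0.23 ]
top (155, 239) [0.532 0.254 0.227]
top (500, 350) [ 0.274 -0.576  0.   ]
```

View pics/crop0.png

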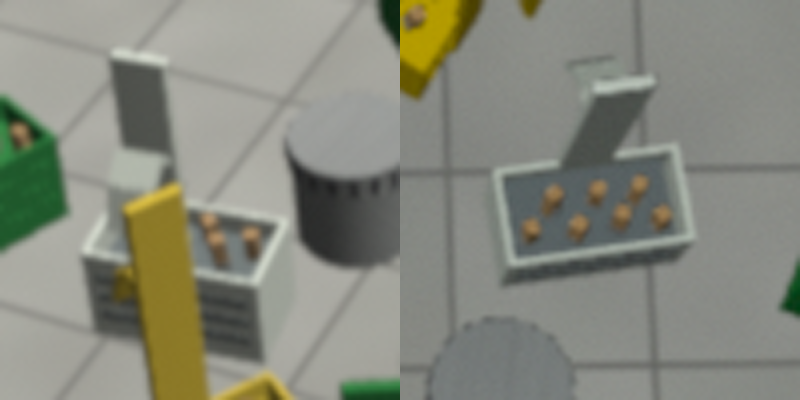

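The crop confirms it: a white basket with pins, and a plain strap with the hook on its far (+x) side, at crop-left (140,180). The yellow look-alike's strap is close by, at about (0.73,-0.24). Now I'll fit the poses.

Run:
```python
from h import *
import cv2
for n in("scene","top"):
    c=load(n+"0"); W=cloud(c); f=W.reshape(-1,3)
    # rail bar
    m=(f[:,2]>.215)&(f[:,2]<.245)&(f[:,0]>.46)&(f[:,0]<.62)&(f[:,1]>.14)&(f[:,1]<.37)
    p=f[m]; k=np.polyfit(p[:,1],p[:,0],1); print(n,"rail n",m.sum(),"x=",k,"yaw",-np.arctan(k[0]),"z",np.median(p[:,2]),"y",p[:,1].min(),p[:,1].max())
    for yc in(.133,.376):
        m=(np.hypot(f[:,0]-np.polyval(k,yc),f[:,1]-yc)<.035)&(f[:,2]>.004)&(f[:,2]<.012); q=f[m]; print("  foot",np.round(q.mean(0),3) if len(q) else None, np.round(q.min(0),3),np.round(q.max(0),3))
    # tab
    m=(f[:,2]>.195)&(f[:,2]<.252)&(np.hypot(f[:,0]-.635,f[:,1]+.315)<.045); p=f[m]
    k=np.polyfit(p[:,1],p[:,0],1); print(" tab",m.sum(),np.round(np.median(p,0),4),np.round(p.min(0),3),np.round(p.max(0),3),"yaw",-np.arctan(k[0]))
    m=(f[:,2]>.238)&(f[:,2]<.25)&(np.hypot(f[:,0]-.635,f[:,1]+.315)<.045); p=f[m]
    print(" tabtop",len(p),np.round(p.mean(0),4),np.round(p.min(0),3),np.round(p.max(0),3))
    m=(f[:,2]>.062)&(f[:,2]<.078)&(np.abs(f[:,0]-.61)<.06)&(np.abs(f[:,1]+.32)<.09); p=f[m]
    print(" box", len(p),cv2.minAreaRect(p[:,:2].astype(np.float32)*1000),np.round(p.min(0),3),np.round(p.max(0),3))
# rim by white mask in top, ray to z=.072
c=load("top0")
hsv=cv2.cvtColor(c["img"],cv2.COLOR_RGB2HSV); roi=c["img"][195:245,365:432].astype(int)
W=cloud(c)
# plane ray helper for edges: pixel corners of rim read from crop
T=np.linalg.inv(c["camera_from_world"]);o=T[:3,3]
def ray(u,v,z):
    d=T[:3,:3]@np.array([(u-c["cx"])/c["fx"],(v-c["cy"])/c["fy"],1]); return o+d*(z-o[2])/d[2]
for (cu,cv_) in((493,170),(678,146),(692,238),(505,264)):
    print("rim",np.round(ray(350+(cu-400)/4,170+cv_/4,.072),4))
for (cu,cv_) in((596,86),(654,78)): print("tabtop",np.round(ray(350+(cu-400)/4,170+cv_/4,.245),4))
```

```text
scene rail n 596 x= [0.27995206 0.46322152] yaw -0.272964247599967 z 0.22801437250189888 y 0.14010938400587103 0.3699708242448253
  foot [0.503 0.138 0.007] [0.469 0.099 0.004] [0.528 0.164 0.012]
  foot [0.572 0.377 0.008] [0.541 0.344 0.004] [0.602 0.403 0.012]
 tab 262 [ 0.6348 -0.3114  0.2226] [ 0.624 -0.331  0.195] [ 0.643 -0.293  0.25 ] yaw 0.13197103204704597
 tabtop 59 [ 0.6341 -0.312   0.2433] [ 0.627 -0.33   0.238] [ 0.638 -0.293  0.248]
 box 319 ((601.7874755859375, -317.00750732421875), (72.63050842285156, 124.39228057861328), 7.928697109222412) [ 0.558 -0.38   0.062] [ 0.641 -0.253  0.078]
top rail n 556 x= [0.28156778 0.46041298] yaw -0.27446190796244146 z 0.22923980686837098 y 0.14013779842660348 0.36994992494286694
  foot [0.497 0.132 0.008] [0.464 0.105 0.004] [0.53  0.165 0.012]
  foot [0.561 0.373 0.008] [0.533 0.344 0.004] [0.598 0.408 0.012]
 tab 137 [ 0.6302 -0.3137  0.2353] [ 0.626 -0.332  0.195] [ 0.638 -0.297  0.25 ] yaw 0.08579266123393395
 tabtop 62 [ 0.6322 -0.3151  0.2446] [ 0.626 -0.332  0.238] [ 0.638 -0.297  0.25 ]
 box 400 ((602.7966918945312, -319.4590759277344), (68.37612915039062, 120.36215209960938), 7.400389671325684) [ 0.563 -0.382  0.062] [ 0.64  -0.257  0.078]
rim [ 0.6234 -0.2563  0.072 ]
rim [ 0.6376 -0.3756  0.072 ]
rim [ 0.5772 -0.3814  0.072 ]
rim [ 0.562  -0.2618  0.072 ]
tabtop [ 0.6301 -0.2985  0.245 ]
tabtop [ 0.6344 -0.3317  0.245 ]
```

Measured so far, and consistent with the given sizes:
- **Tab:** (0.633, -0.313), yaw +0.12, with its top at z = 0.245.
- **Rail:** middle (0.533, 0.2545), yaw -0.273, and its posts 0.25 m apart.

The jaw heading must go from 66.1° to 6.9°, a spin of -59°. I'll move to above the tab in three calls.

```bash
python3 -m crank '{"translation":[[0,0,0.03],[0,0,0.06],[0,0,0.09],[0.01,-0.02,0.11],[0.023,-0.053,0.11],[0.036,-0.085,0.11],[0.05,-0.117,0.11],[0.064,-0.15,0.11],[0.078,-0.182,0.11],[0.092,-0.214,0.11]],"spin":[0,0,-3,-6,-9,-12,-15,-18,-21,-24],"fingers":[0.07,0.06,0.06,0.06,0.06,0.06,0.06,0.06,0.06,0.06]}' 40
python3 -m crank '{"translation":[[0.014,-0.032,0],[0.028,-0.065,0],[0.042,-0.098,0],[0.056,-0.13,0],[0.07,-0.163,0],[0.084,-0.196,0],[0.098,-0.228,0],[0.112,-0.261,0],[0.126,-0.294,0],[0.14,-0.326,0]],"spin":[-3,-6,-9,-12,-15,-18,-21,-24,-27,-30],"fingers":[0.06,0.06,0.06,0.06,0.06,0.06,0.06,0.06,0.06,0.06]}'
python3 -m crank '{"translation":[[0.014,-0.034,0],[0.028,-0.068,0],[0.042,-0.102,0],[0.056,-0.136,0],[0.07,-0.17,0],[0.084,-0.204,0],[0.098,-0.238,0],[0.098,-0.245,0],[0.098,-0.245,0],[0.098,-0.245,0]],"spin":[-2,-4,-5,-5,-5,-5,-5,-5,-5,-5],"fingers":[0.06,0.06,0.06,0.06,0.06,0.06,0.06,0.06,0.06,0.06]}'
```

```text
t: 0.98
eef_pos: [0.3453, 0.3557, 0.3602]
orientation: [-0.0, 0.407, 0.913, -0.0]
ft_force: [0.5, -0.5, -0.3]
grip_width: 0.06
t: 1.82
eef_pos: [0.4852, 0.0295, 0.3604]
orientation: [0.0, 0.63, 0.777, 0.0]
ft_force: [1.2, 0.8, -0.5]
grip_width: 0.06
t: 2.65
eef_pos: [0.5829, -0.2133, 0.36]
orientation: [-0.0, 0.662, 0.749, -0.0]
ft_force: [0.5, 0.7, -0.4]
grip_width: 0.0599
```

Run:
```python
from h import *
from cell import r
import cv2
c=r.camera("wrist"); np.savez("/tmp/wrist1.npz",**c); cv2.imwrite("pics/wrist1.png",c["img"][:,:,::-1])
W=cloud(c).reshape(-1,3); f=W
m=(f[:,2]>.236)&(f[:,2]<.254)&(np.hypot(f[:,0]-.633,f[:,1]+.313)<.04); p=f[m]
print(len(p),np.round(p.mean(0),4),np.round(p.min(0),3),np.round(p.max(0),3),cv2.minAreaRect((p[:,:2]*1000).astype(np.float32)) if len(p)>5 else 0)
m=(f[:,2]>.15)&(f[:,2]<.19)&(np.hypot(f[:,0]-.65,f[:,1]+.313)<.05); p=f[m]
print(len(p),np.round(p.mean(0),4),np.round(p.min(0),3),np.round(p.max(0),3))
print(r.state()["orientation"], proj(c,[.633,-.313,.245]))
```

```text
655 [ 0.6299 -0.3096  0.2447] [ 0.625 -0.33   0.236] [ 0.636 -0.294  0.248] ((630.7247314453125, -311.8875427246094), (8.150699615478516, 36.692832946777344), 7.1777663230896)
1463 [ 0.6446 -0.306   0.1766] [ 0.625 -0.329  0.151] [ 0.666 -0.293  0.19 ]
[-3.35257962e-04  6.61445849e-01  7.49992788e-01  3.07738422e-04] (np.float64(369.39188855014083), np.float64(388.29457287111904))
```

View pics/wrist1.png

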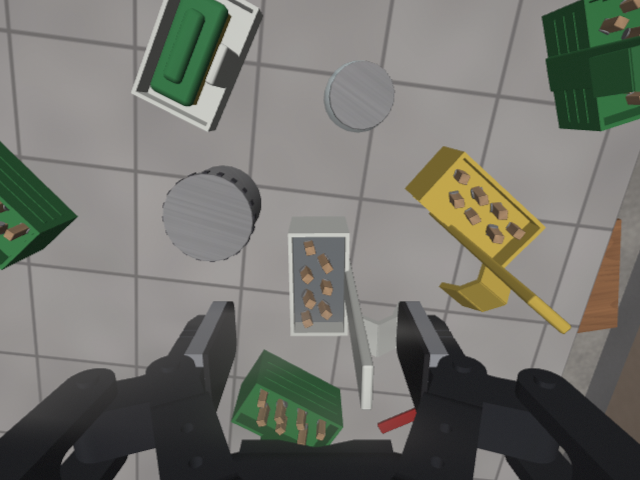

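The wrist view shows the white tab's top edge at (367,388), with the hook beside it at (390,340), between the jaws in heading. Tab centre (0.631, -0.312), yaw 7.2°, which agrees with the first measurement. Now I move across, go down and close.

```bash
python3 -m crank '{"translation":[[0.013,-0.025,0],[0.025,-0.05,0],[0.037,-0.075,0],[0.049,-0.099,0],[0.049,-0.099,0],[0.049,-0.099,-0.025],[0.049,-0.099,-0.05],[0.049,-0.099,-0.075],[0.049,-0.099,-0.09],[0.049,-0.099,-0.09]],"spin":[0,0,0,0,0,0,0,0,0,0],"fingers":[0.06,0.06,0.06,0.06,0.06,0.06,0.06,0.06,0.06,0.06]}' 40
python3 - <<'E'
from h import *
from cell import r
import cv2
c=r.camera("wrist"); np.savez("/tmp/wrist2.npz",**c); cv2.imwrite("pics/wrist2.png",c["img"][:,:,::-1])
f=cloud(c).reshape(-1,3)
m=(f[:,2]>.236)&(f[:,2]<.254)&(np.hypot(f[:,0]-.633,f[:,1]+.313)<.04); p=f[m]
if len(p)>5: print(len(p),np.round(p.mean(0),4),cv2.minAreaRect((p[:,:2]*1000).astype(np.float32)))
E
```

```text
t: 3.53
eef_pos: [0.6317, -0.3089, 0.2671]
orientation: [-0.003, 0.661, 0.751, 0.0]
ft_force: [0.2, 1.0, -0.6]
grip_width: 0.0597
1769 [ 0.6307 -0.31    0.2453] ((630.3138427734375, -305.7082214355469), (50.28136444091797, 39.622398376464844), 48.52394485473633)
```

View pics/wrist2.png

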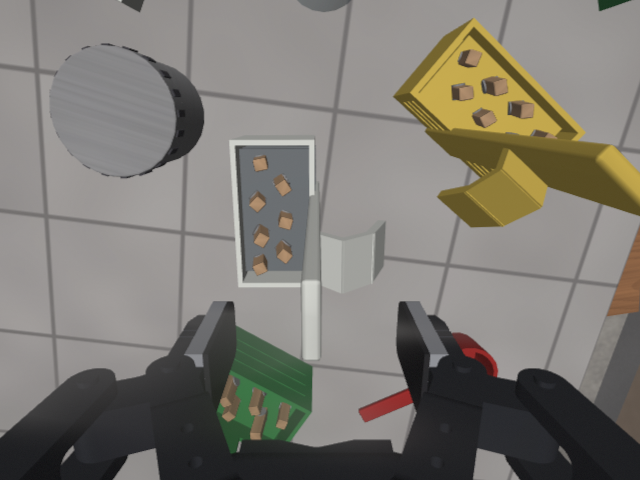

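The tab's top (312,320) sits midway between the pads. Going down and closing.

```bash
python3 -m crank '{"translation":[[0,0,-0.02],[0,0,-0.04],[0,0,-0.051],[0,0,-0.051],[0,0,-0.051],[0,0,-0.051],[0,0,-0.051],[0,0,-0.051],[0,0,-0.051],[0,0,-0.051]],"spin":[0,0,0,0,0,0,0,0,0,0],"fingers":[0.06,0.06,0.06,0.06,0.04,0.02,0.01,0.004,0.002,0.002]}' 40
python3 -m crank '{"translation":[[0,0,0],[0,0,0],[0,0,0]],"spin":[0,0,0],"fingers":[0.002,0.002,0.002]}' 40
```

```text
t: 4.42
eef_pos: [0.6322, -0.3128, 0.2205]
orientation: [0.001, 0.662, 0.75, 0.0]
ft_force: [-1.3, 0.4, 5.0]
grip_width: 0.0073
t: 4.67
eef_pos: [0.6322, -0.3128, 0.2205]
orientation: [0.001, 0.662, 0.75, 0.0]
ft_force: [-1.0, -0.6, 6.9]
grip_width: 0.0076
```

Gripped, with an opening of 7.6 mm on the 8 mm strap. Now I lift.

```bash
python3 -m crank '{"translation":[[0,0,0.004],[0,0,0.012],[0,0,0.024],[0,0,0.04],[0,0,0.06],[0,0,0.08],[0,0,0.1],[0,0,0.12],[0,0,0.14],[0,0,0.15]],"spin":[0,0,0,0,0,0,0,0,0,0],"fingers":[0.002,0.002,0.002,0.002,0.002,0.002,0.002,0.002,0.002,0.002]}' 45
python3 - <<'E'
from h import *
from cell import r
import cv2
print(r.state()["eef_pos"],r.state()["ft_force"],r.state()["grip_width"])
for n in("scene","wrist"):
    c=r.camera(n); np.savez(f"/tmp/{n}3.npz",**c); cv2.imwrite(f"pics/{n}3.png",c["img"][:,:,::-1])
E
```

```text
t: 5.5
eef_pos: [0.6321, -0.3128, 0.373]
orientation: [0.002, 0.662, 0.75, 0.0]
ft_force: [1.2, -0.9, -3.5]
grip_width: 0.0075
[ 0.63213514 -0.31280801  0.37299623] [ 1.18361262 -0.91156817 -3.50996363] 0.007545439952121855
```

View pics/scene3.png

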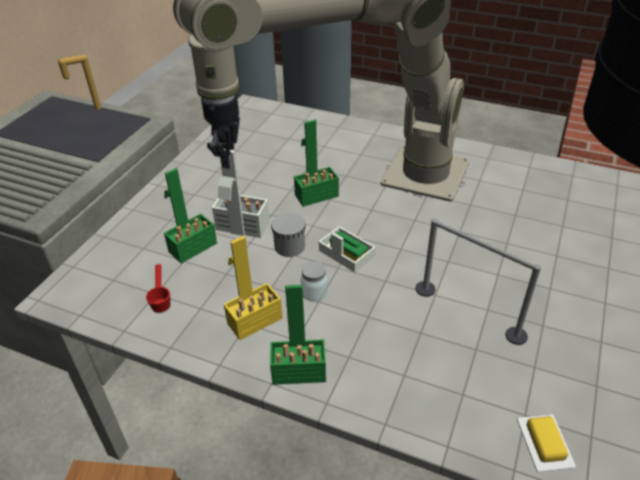

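View pics/wrist3.png

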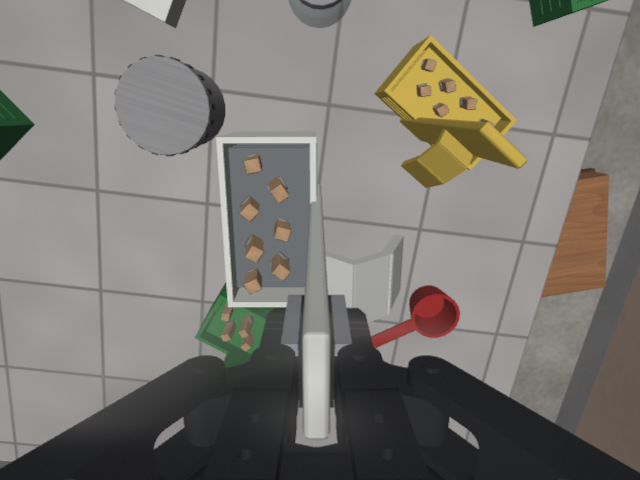

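The basket is held upright and clear: at scene (240,210) it is off the table, and the strap is between the pads at wrist (317,380). The wrist force of about -3 N matches its weight. I'll carry it over the low bystanders and round to the robot's side of the rail.

```bash
python3 -m crank '{"translation":[[-0.008,0.014,0.003],[-0.022,0.038,0.006],[-0.038,0.067,0.008],[-0.055,0.096,0.01],[-0.073,0.127,0.01],[-0.091,0.158,0.01],[-0.109,0.19,0.01],[-0.127,0.221,0.01],[-0.145,0.253,0.01],[-0.163,0.284,0.01]],"spin":[0,-1,-2,-3,-4,-5,-6,-7,-8,-9],"fingers":[0.002,0.002,0.002,0.002,0.002,0.002,0.002,0.002,0.002,0.002]}' 45
python3 -m crank '{"translation":[[-0.016,0.026,0],[-0.032,0.054,0],[-0.04,0.084,0],[-0.043,0.116,0],[-0.045,0.15,0],[-0.046,0.184,0],[-0.047,0.218,0],[-0.048,0.25,0],[-0.048,0.28,0],[-0.048,0.3,0]],"spin":[-1,-2.5,-4,-5.5,-7,-8.5,-10,-11.5,-13,-13.7],"fingers":[0.002,0.002,0.002,0.002,0.002,0.002,0.002,0.002,0.002,0.002]}' 45
python3 -m crank '{"translation":[[0,0.008,0],[0,0.012,0],[0,0.012,0],[0,0.012,0]],"spin":[0,0,0,0],"fingers":[0.002,0.002,0.002,0.002]}' 45
python3 - <<'E'
from h import *
from cell import r
import cv2
s=r.state();print(s["eef_pos"],s["orientation"],s["ft_force"],s["ft_torque"],s["grip_width"])
for n in("scene","wrist","top"):
    c=r.camera(n); np.savez(f"/tmp/{n}4.npz",**c); cv2.imwrite(f"pics/{n}4.png",c["img"][:,:,::-1])
E
```

```text
t: 6.43
eef_pos: [0.4674, -0.0269, 0.3783]
orientation: [-0.0, 0.719, 0.695, -0.0]
ft_force: [0.5, 0.9, -3.6]
grip_width: 0.0075
t: 7.27
eef_pos: [0.4197, 0.2745, 0.3776]
orientation: [-0.0, 0.796, 0.605, -0.001]
ft_force: [-0.8, -0.9, -2.8]
grip_width: 0.0073
t: 7.6
eef_pos: [0.4213, 0.2823, 0.379]
orientation: [0.0, 0.797, 0.604, -0.0]
ft_force: [1.2, -1.2, -3.9]
grip_width: 0.0076
[0.42130298 0.28226518 0.37904432] [ 2.64136291e-04  7.96764028e-01  6.04290442e-01 -2.76525192e-04] [ 1.16684979 -1.16403762 -3.85690663] [-0.01180519 -0.10336478  0.03480795] 0.007617542868810121
```

View pics/scene4.png

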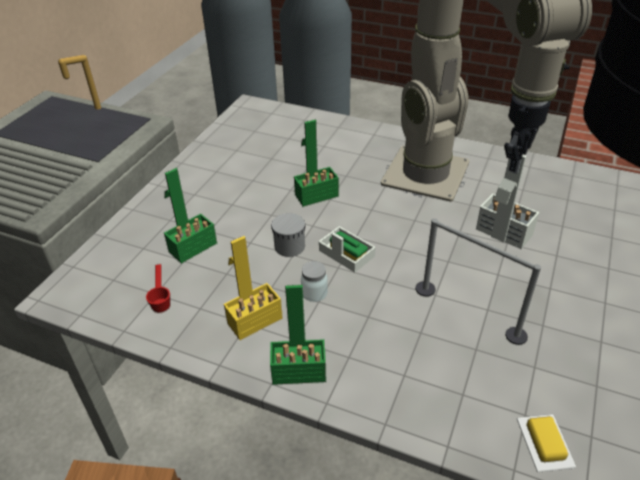

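View pics/wrist4.png

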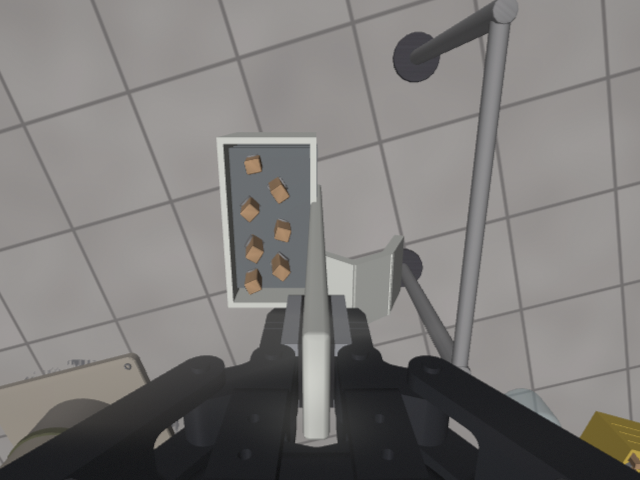

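In the scene view the basket is at (507,215), on the robot's side of the rail, with the hook facing it. In the wrist view the bar runs from (505,10) to (460,365). I'll check the bar and hook positions from this close view.

Run:
```python
from h import *
import cv2
for n in("wrist4","top4","scene4"):
    c=load(n); f=cloud(c).reshape(-1,3)
    m=(f[:,2]>.218)&(f[:,2]<.24)&(f[:,1]>.15)&(f[:,1]<.36)&(abs(f[:,0]-(.462+.28*f[:,1]))<.015); p=f[m]
    if len(p)>20:
        k=np.polyfit(p[:,1],p[:,0],1); print(n,len(p),"x@.2545",np.polyval(k,.2545),"yaw",-np.arctan(k[0]),"zmax",np.percentile(p[:,2],[50,95]))
    # basket-frame coords rel to TCP
    a=-.273; R=np.array([[np.cos(a),-np.sin(a),0],[np.sin(a),np.cos(a),0],[0,0,1]])
    q=(f-np.array([.4213,.2823,.379]))@R
    m=(abs(q[:,1])<.014)&(q[:,0]>.004)&(q[:,0]<.06)&(q[:,2]<-.02)&(q[:,2]>-.09); p=q[m]
    if len(p)>10: print("  hook rel TCP",len(p),np.round(p.min(0),3),np.round(p.max(0),3), "box", end=" ")
    m=(abs(q[:,1])<.07)&(q[:,0]>-.08)&(q[:,0]<.01)&(q[:,2]<-.135)&(q[:,2]>-.155); p=q[m]
    print(np.round(p.min(0),3),np.round(p.max(0),3),cv2.minAreaRect((p[:,:2]*1000).astype(np.float32)))
    i=p[p[:,1]>.05];j=p[p[:,1]<-.05]; print("  rim z",np.round([np.percentile(p[p[:,0]<-.055,2],90),np.percentile(p[p[:,0]>-.01,2],90)],4))
```

```text
wrist4 5862 x@.2545 0.5279558712795334 yaw -0.27509018252464046 zmax [0.23105882 0.2328334 ]
  hook rel TCP 3416 [ 0.005 -0.014 -0.079] [ 0.046  0.014 -0.034] box [-0.064 -0.06  -0.155] [ 0.005  0.06  -0.135] ((-29.441553115844727, 0.043888092041015625), (120.72943115234375, 67.96524810791016), 89.80267333984375)
  rim z [-0.1463 -0.1457]
top4 504 x@.2545 0.5320773087267093 yaw -0.2735046634623465 zmax [0.22905042 0.23391091]
  hook rel TCP 200 [ 0.008 -0.014 -0.082] [ 0.048  0.013 -0.033] box [-0.06  -0.064 -0.155] [ 0.007  0.055 -0.135] ((-26.74420166015625, -4.080410003662109), (118.93944549560547, 67.12266540527344), 89.79405212402344)
  rim z [-0.1458 -0.1427]
scene4 533 x@.2545 0.5344726605268819 yaw -0.27467006554958473 zmax [0.2280646  0.23210911]
  hook rel TCP 428 [ 0.004 -0.014 -0.09 ] [ 0.05   0.014 -0.02 ] box [-0.065 -0.062 -0.155] [ 0.01   0.061 -0.135] ((-27.02728271484375, -0.10089874267578125), (74.9140396118164, 122.21246337890625), 1.0121872425079346)
  rim z [-0.1477 -0.14  ]
```

All three views agree on a seat-to-bar travel of about 0.093 to 0.096 m along the rail's x. I'll move 0.093, which leaves the bar slightly to the lip side in the mouth, then look again.

```bash
python3 -m crank '{"translation":[[0.01,-0.0028,0],[0.025,-0.007,0],[0.04,-0.0112,0],[0.055,-0.0154,0],[0.07,-0.0196,0],[0.082,-0.023,0],[0.0896,-0.0251,0],[0.0896,-0.0251,0],[0.0896,-0.0251,-0.015],[0.0896,-0.0251,-0.025]],"spin":[0,0,0,0,0,0,0,0,0,0],"fingers":[0.002,0.002,0.002,0.002,0.002,0.002,0.002,0.002,0.002,0.002]}' 45
python3 -m crank '{"translation":[[0,0,0],[0,0,0]],"spin":[0,0],"fingers":[0.002,0.002]}' 45
python3 - <<'E'
from h import *
from cell import r
import cv2
s=r.state();print(s["eef_pos"],s["orientation"],s["ft_force"],s["grip_width"])
ims=[]
for n,(u,v) in(("scene",(430,130)),("wrist",(0,0)),("top",(100,200))):
    c=r.camera(n); np.savez(f"/tmp/{n}5.npz",**c); cv2.imwrite(f"pics/{n}5.png",c["img"][:,:,::-1])
    if n=="scene": cv2.imwrite("pics/scene5c.png",cv2.resize(c["img"][130:290,420:580,::-1],(600,600),interpolation=cv2.INTER_CUBIC))
    f=cloud(c).reshape(-1,3); a=-.2745; R=np.array([[np.cos(a),-np.sin(a),0],[np.sin(a),np.cos(a),0],[0,0,1]])
    q=(f-np.append(s["eef_pos"][:2],s["eef_pos"][2]))@R
    rz=q[:,2]+s["eef_pos"][2]
    m=(rz>.218)&(rz<.236)&(abs(q[:,1])>.03)&(abs(q[:,1])<.1)&(abs(q[:,0]-.016)<.02); print(n,"bar rel TCP x",m.sum(),np.round(np.percentile(q[m,0],[5,50,95]),4) if m.sum() else "")
    m=(abs(q[:,1])<.014)&(q[:,0]>.004)&(q[:,0]<.06)&(q[:,2]<-.02)&(q[:,2]>-.079)&(rz>.245); print("  hook",np.round(q[m].min(0),3),np.round(q[m].max(0),3))
E
```

```text
t: 8.58
eef_pos: [0.5103, 0.2587, 0.3537]
orientation: [-0.0, 0.796, 0.605, 0.0]
ft_force: [-0.9, 0.1, -3.0]
grip_width: 0.0072
t: 8.75
eef_pos: [0.5099, 0.2586, 0.354]
orientation: [-0.0, 0.796, 0.605, -0.001]
ft_force: [0.5, -0.5, -3.2]
grip_width: 0.0076
[0.50994097 0.25859537 0.35398789] [-1.37969309e-04  7.96219203e-01  6.05007946e-01 -5.89358140e-04] [ 0.46482627 -0.53173896 -3.19023015] 0.007552600730595973
scene bar rel TCP x 340 [0.0189 0.0253 0.0296]
  hook [ 0.004 -0.014 -0.079] [ 0.049  0.014 -0.02 ]
wrist bar rel TCP x 2501 [0.0147 0.0198 0.0253]
  hook [ 0.006 -0.014 -0.078] [ 0.046  0.014 -0.033]
top bar rel TCP x 161 [0.0173 0.0222 0.0279]
  hook [ 0.01  -0.013 -0.077] [ 0.048  0.013 -0.033]
```

View pics/scene5c.png

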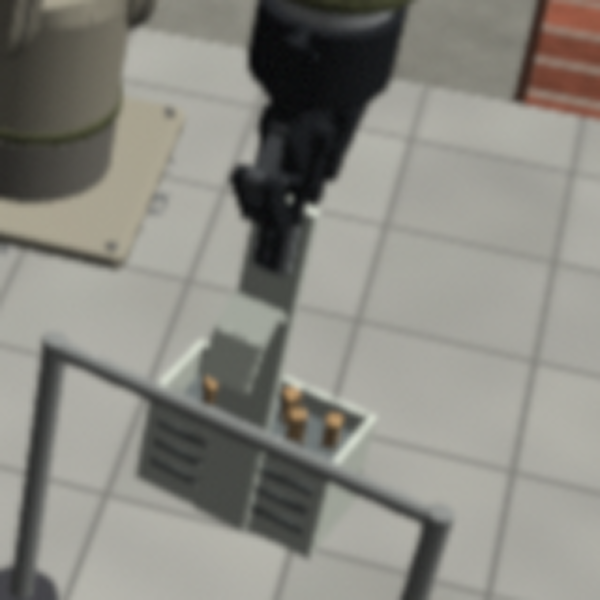

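View pics/wrist5.png

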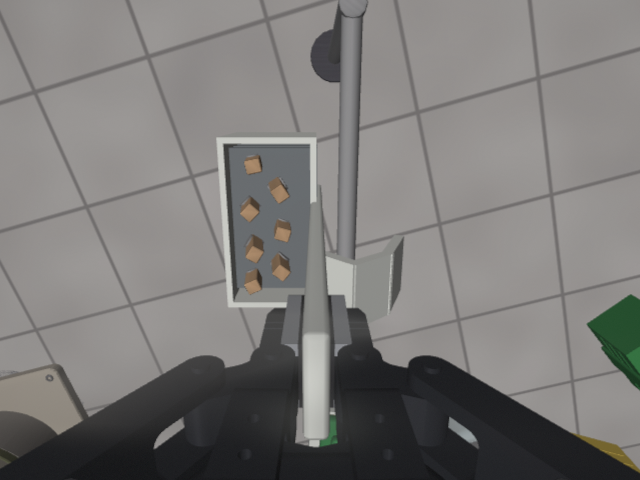

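The bar enters the mouth 2 to 3 mm to the lip side of the apex in every view (wrist: bar at 348, hook roof from 330 to 400). I'll lower in two stages and watch the force.

```bash
python3 -m crank '{"translation":[[0,0,-0.01],[0,0,-0.02],[0,0,-0.03],[0,0,-0.04],[0,0,-0.05],[0,0,-0.058],[0,0,-0.064],[0,0,-0.067],[0,0,-0.067],[0,0,-0.067]],"spin":[0,0,0,0,0,0,0,0,0,0],"fingers":[0.002,0.002,0.002,0.002,0.002,0.002,0.002,0.002,0.002,0.002]}' 45
python3 -m crank '{"translation":[[0,0,-0.002],[0,0,-0.004],[0,0,-0.004],[0,0,-0.004]],"spin":[0,0,0,0],"fingers":[0.002,0.002,0.002,0.002]}' 45
```

```text
t: 9.73
eef_pos: [0.5107, 0.2584, 0.2876]
orientation: [0.0, 0.796, 0.605, 0.0]
ft_force: [0.0, 0.8, -2.2]
grip_width: 0.0074
t: 10.07
eef_pos: [0.5106, 0.2584, 0.2833]
orientation: [0.0, 0.796, 0.605, 0.0]
ft_force: [-0.1, 0.2, -3.8]
grip_width: 0.0075
```

```bash
python3 -m crank '{"translation":[[0,0,-0.001],[0,0,-0.002],[0,0,-0.003],[0,0,-0.003],[0,0,-0.003]],"spin":[0,0,0,0,0],"fingers":[0.002,0.002,0.002,0.002,0.002]}' 45
python3 -m crank '{"translation":[[0,0,-0.001],[0,0,-0.002],[0,0,-0.003],[0,0,-0.003],[0,0,-0.003]],"spin":[0,0,0,0,0],"fingers":[0.002,0.002,0.002,0.002,0.002]}' 45
```

```text
t: 10.48
eef_pos: [0.5106, 0.2584, 0.2803]
orientation: [0.0, 0.796, 0.605, -0.0]
ft_force: [-0.2, 0.4, -3.0]
grip_width: 0.0077
t: 10.9
eef_pos: [0.5108, 0.2584, 0.2774]
orientation: [0.0, 0.796, 0.605, 0.0]
ft_force: [1.4, -0.5, -2.5]
grip_width: 0.0072
```

```bash
python3 -m crank '{"translation":[[0,0,-0.001],[0,0,-0.002],[0,0,-0.002],[0,0,-0.002]],"spin":[0,0,0,0],"fingers":[0.002,0.002,0.002,0.002]}' 45
python3 -m crank '{"translation":[[0,0,-0.001],[0,0,-0.002],[0,0,-0.002],[0,0,-0.002]],"spin":[0,0,0,0],"fingers":[0.002,0.002,0.002,0.002]}' 45
```

```text
t: 11.23
eef_pos: [0.5115, 0.2584, 0.2765]
orientation: [0.0, 0.797, 0.605, 0.001]
ft_force: [1.9, -0.8, 6.0]
grip_width: 0.0077
t: 11.57
eef_pos: [0.5121, 0.2584, 0.2758]
orientation: [0.001, 0.797, 0.604, 0.002]
ft_force: [2.3, -1.8, 12.2]
grip_width: 0.0075
```

Contact at TCP z ≈ 0.277, as predicted. The rail now carries about 15 N. I'll ease up a little, shift 2 mm towards the bar and hold so the rail carries it for a moment.

```bash
python3 -m crank '{"translation":[[0.001,0,0.0005],[0.002,-0.0005,0.001],[0.002,-0.0005,0.001],[0.002,-0.0005,0.001],[0.002,-0.0005,0.001],[0.002,-0.0005,0.001]],"spin":[0,0,0,0,0,0],"fingers":[0.002,0.002,0.002,0.002,0.002,0.002]}' 45
python3 - <<'E'
from h import *
from cell import r
import cv2
s=r.state();print(s["eef_pos"],s["ft_force"],s["ft_torque"])
for n in("scene","wrist","top"):
    c=r.camera(n); np.savez(f"/tmp/{n}6.npz",**c); cv2.imwrite(f"pics/{n}6.png",c["img"][:,:,::-1])
    if n=="scene": cv2.imwrite("pics/scene6c.png",cv2.resize(c["img"][150:310,420:580,::-1],(600,600),interpolation=cv2.INTER_CUBIC))
E
```

```text
t: 12.07
eef_pos: [0.5128, 0.2583, 0.2757]
orientation: [-0.0, 0.796, 0.605, 0.001]
ft_force: [-1.6, -1.1, 8.6]
grip_width: 0.0072
[0.51280626 0.25832055 0.27565824] [-1.56265896 -1.13149534  8.59910366] [-0.21244008  0.18620981 -0.01214117]
```

View pics/scene6c.png

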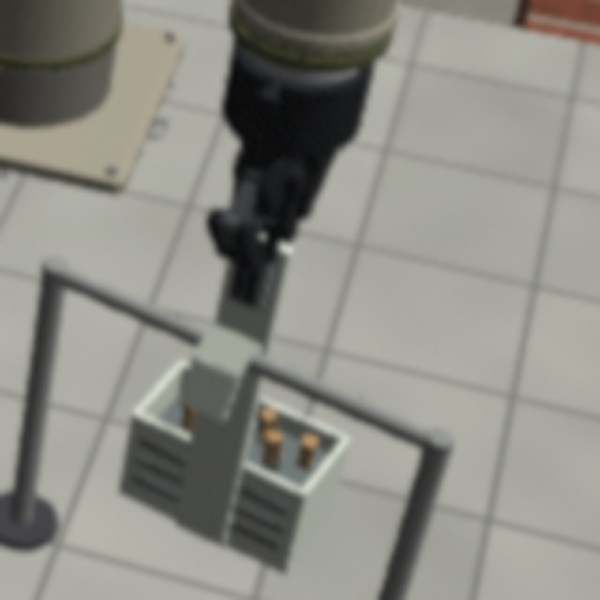

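View pics/wrist6.png

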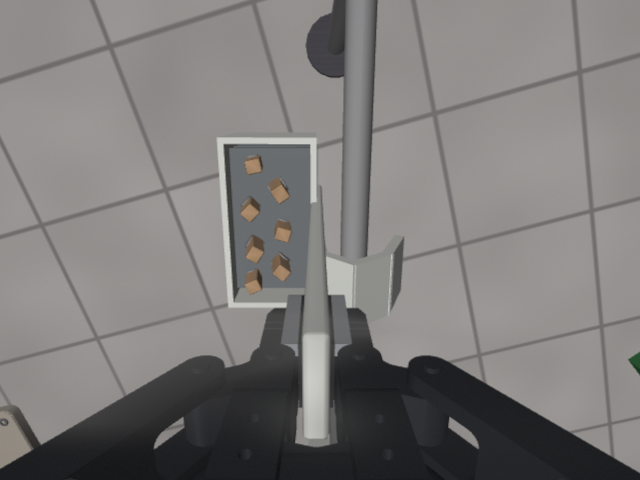

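The hook is over the bar at scene crop (225,365), with the lip on the far side and the strap on the robot's side. The rail carries about 11 N. I'll reduce the push, lower the grip force, then open in small steps so that the -x finger lets the tab lean back slowly.

```bash
python3 -m crank '{"translation":[[0,0,0.0005],[0,0,0.001],[0,0,0.001],[0,0,0.001]],"spin":[0,0,0,0],"fingers":[0.002,0.002,0.002,0.002]}' 30
python3 -m crank '{"translation":[[0,0,0],[0,0,0],[0,0,0],[0,0,0],[0,0,0],[0,0,0],[0,0,0],[0,0,0],[0,0,0],[0,0,0]],"spin":[0,0,0,0,0,0,0,0,0,0],"fingers":[0.006,0.007,0.0075,0.008,0.0085,0.009,0.0095,0.01,0.0105,0.011]}' 20
```

```text
t: 12.55
eef_pos: [0.5128, 0.2583, 0.2757]
orientation: [-0.0, 0.796, 0.605, 0.001]
ft_force: [1.2, 1.2, 4.2]
grip_width: 0.0074
t: 13.38
eef_pos: [0.5124, 0.2577, 0.2748]
orientation: [0.0, 0.796, 0.605, -0.001]
ft_force: [-1.9, 0.0, -1.4]
grip_width: 0.0112
```

```bash
python3 -m crank '{"translation":[[0,0,0],[0,0,0],[0,0,0],[0,0,0],[0,0,0],[0,0,0],[0,0,0],[0,0,0],[0,0,0],[0,0,0]],"spin":[0,0,0,0,0,0,0,0,0,0],"fingers":[0.012,0.013,0.014,0.015,0.016,0.017,0.018,0.019,0.02,0.021]}' 20
python3 - <<'E'
from h import *
from cell import r
import cv2
for n in("scene","wrist"):
    c=r.camera(n); np.savez(f"/tmp/{n}7.npz",**c); cv2.imwrite(f"pics/{n}7.png",c["img"][:,:,::-1])
    if n=="scene": cv2.imwrite("pics/scene7c.png",cv2.resize(c["img"][150:310,420:580,::-1],(600,600),interpolation=cv2.INTER_CUBIC))
E
```

```text
t: 14.22
eef_pos: [0.5126, 0.2579, 0.2753]
orientation: [0.0, 0.796, 0.605, 0.0]
ft_force: [-0.5, -0.3, -1.3]
grip_width: 0.021
```

View pics/wrist7.png

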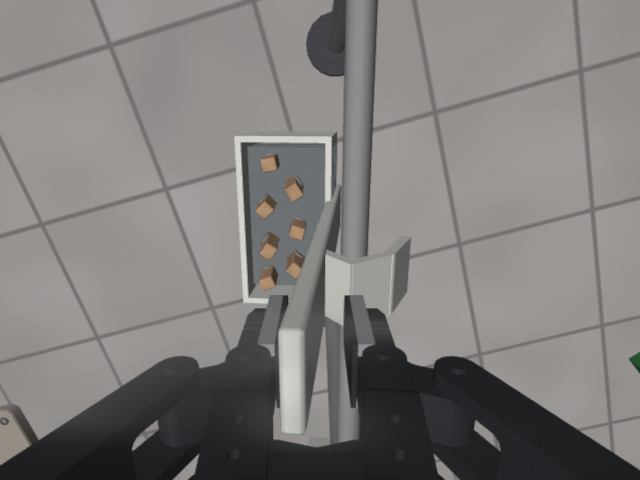

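View pics/scene7c.png

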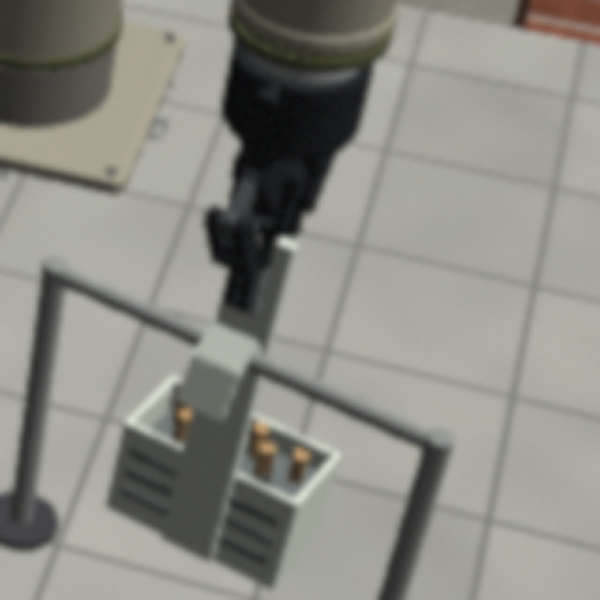

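As planned, the tab (wrist 295,380) leans on the -x finger and tilts back slowly as the fingers open. I continue at the same pace.

```bash
python3 -m crank '{"translation":[[0,0,0],[0,0,0],[0,0,0],[0,0,0],[0,0,0],[0,0,0],[0,0,0],[0,0,0],[0,0,0],[0,0,0]],"spin":[0,0,0,0,0,0,0,0,0,0],"fingers":[0.022,0.023,0.024,0.025,0.026,0.027,0.028,0.029,0.03,0.031]}' 20
python3 -m crank '{"translation":[[0,0,0],[0,0,0],[0,0,0],[0,0,0],[0,0,0],[0,0,0],[0,0,0],[0,0,0],[0,0,0],[0,0,0]],"spin":[0,0,0,0,0,0,0,0,0,0],"fingers":[0.032,0.033,0.034,0.035,0.036,0.037,0.038,0.039,0.04,0.041]}' 20
python3 -m crank '{"translation":[[0,0,0],[0,0,0],[0,0,0],[0,0,0],[0,0,0],[0,0,0],[0,0,0],[0,0,0],[0,0,0],[0,0,0]],"spin":[0,0,0,0,0,0,0,0,0,0],"fingers":[0.042,0.043,0.044,0.045,0.046,0.047,0.048,0.049,0.05,0.051]}' 20
python3 - <<'E'
from h import *
from cell import r
import cv2
for n in("scene","wrist"):
    c=r.camera(n); np.savez(f"/tmp/{n}8.npz",**c); cv2.imwrite(f"pics/{n}8.png",c["img"][:,:,::-1])
    if n=="scene": cv2.imwrite("pics/scene8c.png",cv2.resize(c["img"][150:310,420:580,::-1],(600,600),interpolation=cv2.INTER_CUBIC))
E
```

```text
t: 15.15
eef_pos: [0.5126, 0.2579, 0.2753]
orientation: [0.0, 0.796, 0.605, 0.0]
ft_force: [-0.3, -0.5, -0.6]
grip_width: 0.0307
t: 15.98
eef_pos: [0.5126, 0.2579, 0.2754]
orientation: [0.0, 0.796, 0.605, 0.0]
ft_force: [-1.1, -0.3, -0.4]
grip_width: 0.0411
t: 16.82
eef_pos: [0.5126, 0.2579, 0.2753]
orientation: [0.0, 0.796, 0.605, 0.0]
ft_force: [0.1, -0.8, 0.1]
grip_width: 0.0509
```

View pics/wrist8.png

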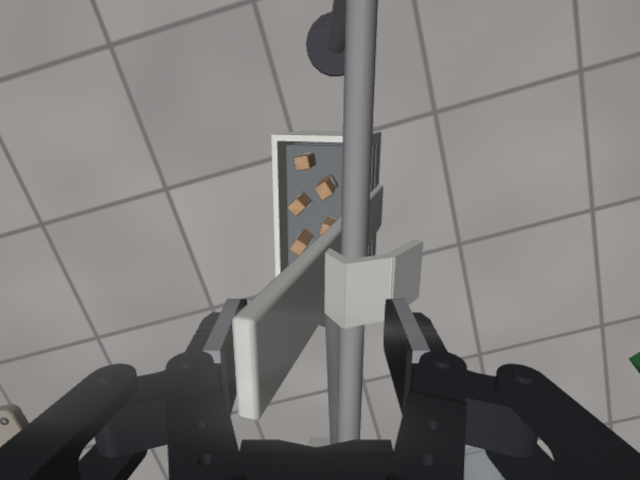

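View pics/scene8c.png

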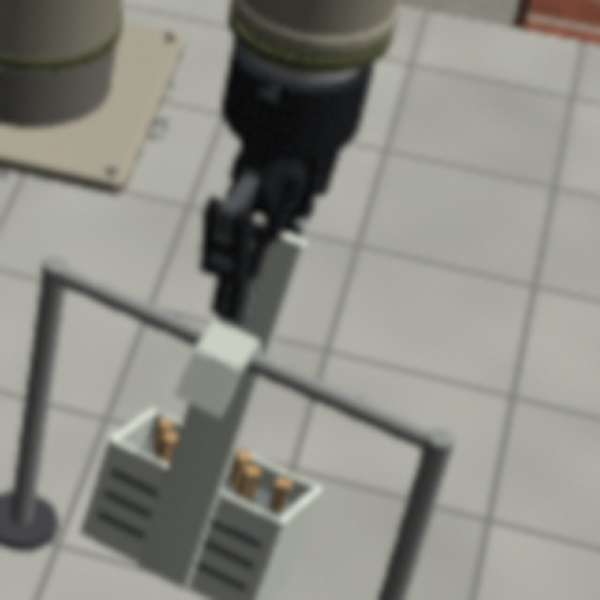

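The tilt is near its natural 20°, and the tab (wrist 248,370) is just at the -x finger. I continue opening slowly.

```bash
python3 -m crank '{"translation":[[0,0,0],[0,0,0],[0,0,0],[0,0,0],[0,0,0],[0,0,0],[0,0,0],[0,0,0],[0,0,0],[0,0,0]],"spin":[0,0,0,0,0,0,0,0,0,0],"fingers":[0.052,0.053,0.054,0.055,0.056,0.057,0.058,0.059,0.06,0.061]}' 20
python3 -m crank '{"translation":[[0,0,0],[0,0,0],[0,0,0],[0,0,0],[0,0,0],[0,0,0],[0,0,0],[0,0,0],[0,0,0],[0,0,0]],"spin":[0,0,0,0,0,0,0,0,0,0],"fingers":[0.0625,0.064,0.0655,0.067,0.0685,0.07,0.0715,0.073,0.0745,0.076]}' 20
python3 - <<'E'
from h import *
from cell import r
import cv2
for n in("scene","wrist"):
    c=r.camera(n); np.savez(f"/tmp/{n}9.npz",**c); cv2.imwrite(f"pics/{n}9.png",c["img"][:,:,::-1])
E
```

```text
t: 17.75
eef_pos: [0.5126, 0.2579, 0.2754]
orientation: [0.0, 0.796, 0.605, 0.0]
ft_force: [0.5, -0.2, 0.1]
grip_width: 0.0608
t: 18.58
eef_pos: [0.5126, 0.2579, 0.2754]
orientation: [0.0, 0.796, 0.605, 0.0]
ft_force: [-0.4, -0.3, 0.7]
grip_width: 0.0762
```

View pics/wrist9.png

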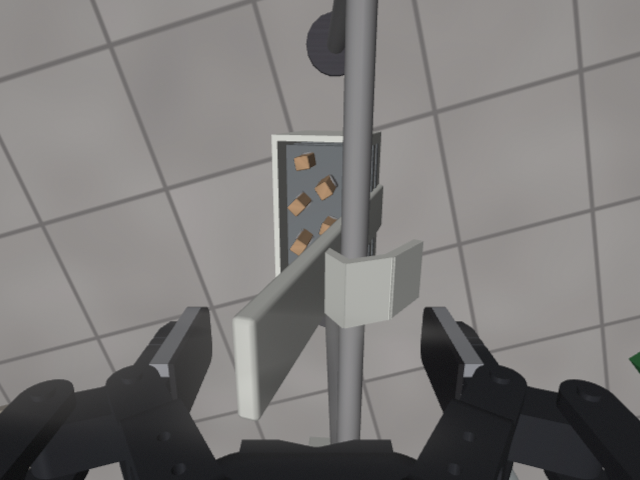

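The basket hangs freely and at rest, with the tab at wrist (248,370) and the fingers at 210 and 425, clear on both sides. I'll open fully and rise straight up.

```bash
python3 -m crank '{"translation":[[0,0,0],[0,0,0],[-0.002,0.0005,0],[-0.004,0.001,0.002],[-0.005,0.0015,0.008],[-0.005,0.0015,0.018],[-0.005,0.0015,0.03],[-0.005,0.0015,0.045],[-0.005,0.0015,0.06],[-0.005,0.0015,0.08]],"spin":[0,0,0,0,0,0,0,0,0,0],"fingers":[0.08,0.085,0.085,0.085,0.085,0.085,0.085,0.085,0.085,0.085]}' 20
python3 -m crank '{"translation":[[0,0,0.02],[0,0,0.04],[0,0,0.06],[0,0,0.06],[0,0,0.06],[0,0,0.06]],"spin":[0,0,0,0,0,0],"fingers":[0.085,0.085,0.085,0.085,0.085,0.085]}' 20
python3 - <<'E'
from h import *
from cell import r
import cv2
s=r.state(); print(s["t"],s["ft_force"])
for n in("scene","wrist","top"):
    c=r.camera(n); np.savez(f"/tmp/{n}10.npz",**c); cv2.imwrite(f"pics/{n}10.png",c["img"][:,:,::-1])
    f=cloud(c).reshape(-1,3); a=-.2745; R=np.array([[np.cos(a),-np.sin(a),0],[np.sin(a),np.cos(a),0],[0,0,1]])
    q=(f-np.array([.533,.2545,0]))@R
    m=(abs(q[:,1])<.017)&(q[:,0]>-.07)&(q[:,0]<-.012)&(q[:,2]>.235)&(q[:,2]<.31)
    if m.sum()>20: k=np.polyfit(q[m,2],q[m,0],1); print(n,m.sum(),"strap tilt deg",np.degrees(np.arctan(-k[0])),"y",q[m,1].mean(),"top",q[m][:,2].max())
    m=(abs(q[:,1])<.05)&(q[:,0]>-.02)&(q[:,0]<.045)&(q[:,2]>.236)&(q[:,2]<.255); print("  hook roof",m.sum(),np.round(q[m].mean(0),3),np.round(np.percentile(q[m],[2,98],axis=0),3).tolist() if m.sum() else "")
# motion + bystanders
a=load("scene10")["img"]; c=r.camera("scene")["img"]; print("diff",np.abs(a.astype(int)-c).max())
for n in("scene","top"):
    A=load(n+"0");B=load(n+"10"); d=np.abs(A["img"].astype(int)-B["img"]).max(2)
    for nm,p in dict(canister=(.486,-.25,.04),jar=(.62,-.117,.04),caddy=(.45,-.096,.03)).items():
        u,v=map(int,proj(A,p)); print(n,nm,(u,v),"mean diff",d[v-15:v+16,u-18:u+19].mean().round(2))
E
```

```text
t: 19.52
eef_pos: [0.5075, 0.2593, 0.3567]
orientation: [0.0, 0.796, 0.605, 0.0]
ft_force: [-0.0, -0.2, 0.2]
grip_width: 0.0851
t: 20.02
eef_pos: [0.5076, 0.2594, 0.4155]
orientation: [0.0, 0.796, 0.605, 0.0]
ft_force: [0.3, -0.2, -1.0]
grip_width: 0.0851
20.0167 [ 0.28140349 -0.19810642 -1.04310622]
scene 410 strap tilt deg 17.872607103248136 y 0.00018450850642382527 top 0.2945945739056961
  hook roof 87 [-0.01   0.001  0.24 ] [[-0.02, -0.016, 0.236], [0.008, 0.015, 0.249]]
wrist 2065 strap tilt deg 19.9448755372375 y 0.0014966961378420596 top 0.2956715123604051
  hook roof 649 [-0.005 -0.001  0.238] [[-0.02, -0.016, 0.236], [0.002, 0.014, 0.24]]
top 127 strap tilt deg 21.274031141642375 y -0.0018456775861487998 top 0.29468578134967505
  hook roof 62 [-0.006 -0.004  0.239] [[-0.02, -0.019, 0.236], [0.01, 0.01, 0.245]]
diff 35
scene canister (289, 237) mean diff 3.09
scene jar (314, 283) mean diff 3.47
scene caddy (346, 246) mean diff 2.9
top canister (371, 267) mean diff 5.55
top jar (318, 217) mean diff 5.75
top caddy (311, 282) mean diff 6.0
```

View pics/scene10.png

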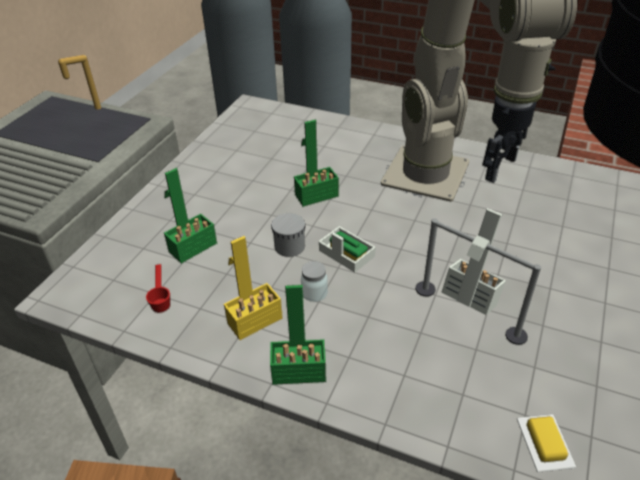

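View pics/wrist10.png

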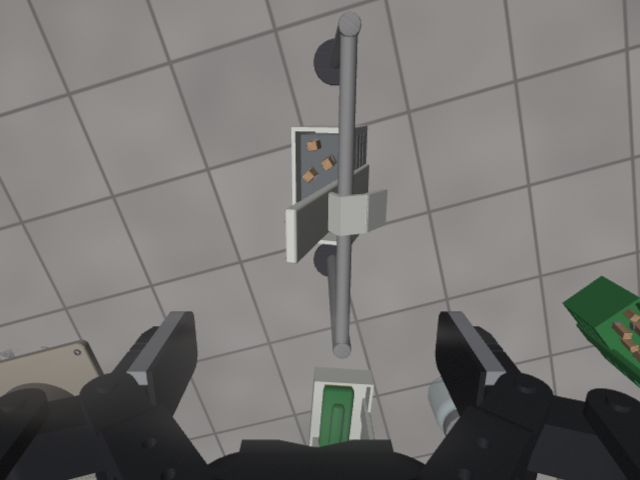

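The basket hangs in the middle of the rail (scene 475,265): tilt about 20°, tab on the robot's side, hand well clear. One stillness check, then I hand in.

```bash
python3 -m crank '{"translation":[[0,0,0],[0,0,0],[0,0,0],[0,0,0],[0,0,0],[0,0,0]],"spin":[0,0,0,0,0,0],"fingers":[0.085,0.085,0.085,0.085,0.085,0.085]}' 20
python3 - <<'E'
from h import *
from cell import r
import time
p=load("scene10")["img"].astype(int); c=r.camera("scene")["img"].astype(int); d=np.abs(p-c).max(2)
print("basket",d[205:320,440:510].mean(),d[205:320,440:510].max(),"elsewhere",d[300:420,330:440].mean(),d[150:330,150:400].max())
print(r.close_job())
E
```

```text
t: 20.72
eef_pos: [0.5076, 0.2594, 0.4153]
orientation: [0.0, 0.796, 0.605, 0.0]
ft_force: [0.0, -0.1, -0.3]
grip_width: 0.085
basket 0.796024844720497 3 elsewhere 0.7624242424242424 7
the job is handed in; nothing more can be done
None
```

The white basket now hangs by its hook on the middle of the rail, with its tab on the robot's side and the lip on the far side. I handed the job in at about 20.8 s of the 61 s, and the hand-in gave no verdict.

- **Hanging:** I pinched the basket by its tab and lowered the hook onto the bar. The rail carried roughly 7 to 15 N (estimated from the wrist force) for about a second while I still held it. Then I opened the fingers over about 6 s, so the tab leaned back against one finger instead of swinging, and withdrew straight up.
- **Position:** In the last pictures the strap tilts 18°, 20° and 21° in the three views. The hook is within about 2 mm of the bar's middle along it in two views; the top view put the roof 4 mm off.
- **Rest and clearance:** Scene pictures about 0.7 s apart differed only by image noise around the basket. The hand was about 0.12 m above the tab.
- **Bystanders:** The caddy, canister and jar look unmoved. Their picture differences from the start were small (mean 3 to 6 grey levels), but I did not re-measure their positions.
- **Disagreements:** The wrist camera placed the bar about 4 to 6 mm nearer the robot than the other two, so I used distances from hook to bar within each view. Two scene pictures taken right after withdrawing differed by up to 35 grey levels somewhere in the frame, which I did not trace. The later check did not show it near the basket.

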